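Comb the toddler chopsticks straight on the drip tray

ROBOT

A 6-joint arm with a two-finger parallel gripper is mounted at the origin on the work surface. World frame = base frame: x ahead of the robot, y to its left, z up, the work surface at z = 0. Lengths are in m, angles in rad, forces in N, time in s.
With the tool pointing down it reaches from about 0.325 to 0.75 m from the base axis. Payload 7.6 kg.
Tool frame: the origin (TCP) lies at the centre of the arm's flange, where the gripper is bolted on; the fingertips stand 173 mm ahead of it and the grasp point (between the pads) lies 155 mm ahead of it; z points along the fingers, y is the line along which they close (so a half turn about z gives the same grasp; the last joint's range is limited). The gripper opens to 85 mm and grips with 20 to 120 N. Pads are 22 mm wide; open, the fingers measure 114 mm over their backs; the gripper's body (76 mm by 85 mm) begins 54 mm behind the grasp point. The pads swing forward as they close: fully open they stand 13 mm farther back than shut.
Start: joints at [-1.241, 0.052, 1.401, -0, 1.689, -0.07], TCP at [0.204, -0.484, 0.405] pointing down, gripper open.
Joint ranges: [-2.9, 2.9], [-0.91, 2.17], [0.12, 2.37], [-1.06, 4.2], [0.26, 2.73], [-2.93, 2.93]. Speed limits (rad/s): [2.57, 2.57, 3.01, 3.14, 3.14, 3.14].

INTERFACE

Orientations are given as a rotation vector (axis times angle).
In Python, from bench import telemetry, snapshot, get_calibration, order, finder gives the robot as it stands. The module is installed in compiled form; this text tells all that it offers.
- The arm moves only by the shell command python3 -m inch 'ROWS' [FORCE]. ROWS is JSON, one flat list of numbers, 5 for each row, row after row: the shift along the tool's x, y, z in mm, then the turn about the tool's z in degrees, then the gripper's target within -1 to 1 (fully open at 1, half-way at 0, shut at -1). A call has 1 to 10 rows; each row is the pose to reach, as a shift and turn from the pose commanded when the call began, along the tool's axes at that moment; what a row does not reach only later rows make up. A row lasts 1/10 s, in which the tool goes at most 50 mm and 8.59 degrees, less where a joint would pass 70% of its speed; a pose out of reach is approached as far as the arm can. A call with a gripper value outside its range is refused whole. The fingers move at their own pace and stop on an object; FORCE is the grip in N (left out, the last holds). Time passes only in rows, so rows that repeat a pose let the fingers close. It gives the time, the measured TCP pose, the force, the opening and the grip force at its end, in the units of the state.
- telemetry.get_obs(): the state, without advancing time (a new reading comes with each control period).
- snapshot(name): name is "side" or "top"; returns the picture (420x560x3 uint8, red, green, blue); there is no depth.
- get_calibration(name): a dict with "vfov" (degrees; the focal length in pixels is half the picture's height over the tangent of half this angle, whatever the lens; pixels are square), "cx", "cy" (the principal point, pixels), "eye" and "rotation" of the camera in the world. Camera axes: x right, y down, z forward; pixel columns grow to the right and rows downward; lengths in m; the calibration is good to about 2 mm. A picture is of the moment at which its call begins. get_calibration takes no time and is no camera call.
- order.finish_job(): hands the job in; it is judged then, once.
Trained networks look in the newest picture that a camera, given by its name, has taken for a name from the list of things; names that differ only in an ending like _2 or _b are one class to them, and where a whole thing is asked for, a point or a joint stands for the part that bears it (a point fixed in the world has none). Each returns a list of dicts, best first, with "score" (0 to 1); they miss things now and then, are a little off and sometimes report something else, mostly with a low value. They report only what shows in the picture. A call takes as long as a camera call. They do not tell look-alikes from the thing itself.
- finder.cut_out(camera, thing): "pixels" (420x560 bool, what is visible of it) and "point" ([column, row] in pixels, amid what is visible of it).
- finder.place_of(camera, thing): "point" ([column, row] in pixels: a listed point, or the origin of a listed thing).
The state is a dict: "clock": time; "qpos": joint angles; "qd": joint speeds; "tau": joint torques, N m; "tool_pos": TCP position; "tcp_rot": TCP orientation; "contact_force": force on the tool from outside, world axes, zero at the start; "torque": the same for the moment, N m; "width": opening from 0.0 (shut) to 1.0 (fully open); "grasp_force": force on a finger pad.
Only numpy, scipy, OpenCV 4.12 (cv2) and the standard library are available. Lean on these libraries where they do the work, as an engineer would, in place of code of your own. Each camera call takes 0.05 s, during which the arm holds its last target. There are 200 camera calls.

TASK

The small rake lies on its side: stand it up on its tines on the bare counter, let go of it, and take hold of it again. With the rake, not with the gripper, comb the four scattered chopsticks toward the tray's raised rail until they all lie flat, straight and parallel along the rail and packed close up to it (in one batch or two). Then stand the rake on its tines on the bare counter again, touching neither tray nor chopsticks, and leave the bottles, saucer and pacifier pod where they are.

Things in the scene. Friction and masses are not known exactly. Their poses are not given: they have to be found in the camera images.
- rake_handle (a point): Centre of the wooden handle of the loose rake (0.16 kg): a bar 70 mm long (x, toward its free end), 20 mm wide (y), 36 mm deep (z). Rake axes: x from tines to handle end, y along the head. It starts lying flat on the counter (this point 18 mm up, x level, pointing roughly to the robot's right). Stood on its tines x points up, this point 79 mm up, and it stands by itself.
- rake_tines (a point): Middle of the rake's row of tine tips, 79 mm from the handle's centre toward -x; same axes. The rake is a comb shape 36 mm deep (z) all over: a white head 138 mm long (y), 14 mm thick, with seven straight tines 30 mm long, 6 mm wide, 22 mm apart centre to centre. Rake 114 mm tall; foot when stood up 36 x 138 mm.
- tray_rail (a point): Middle of the inner foot of the tray's raised rail. Tray: fixed white plate, 230 (x) by 380 mm (y), top 5 mm over the counter, where this point lies. x points level across the plate, away from rail and robot; y along the rail; z up. Rail: along the edge nearest the robot, full 380 mm, 8 mm thick (x = -8 to 0), 13 mm above the plate. The plate reaches to x = 222 mm, no other rim.
- stick1_mid (a point): Centre of a loose square-section steel chopstick, 140 mm long (its x axis), 8 mm wide, 8 mm high, 30 g, lying flat on the tray (centre 9 mm over the counter). All four are alike. Starts on the +y half of the tray, nearer the rail, skewed up to 32 degrees from the rail's direction.
- stick2_mid (a point): Centre of a loose square-section steel chopstick, 140 mm long (its x axis), 8 mm wide, 8 mm high, 30 g, lying flat on the tray (centre 9 mm over the counter). All four are alike. Starts on the +y half of the tray, farther from the rail, skewed up to 32 degrees from the rail's direction.
- stick3_mid (a point): Centre of a loose square-section steel chopstick, 140 mm long (its x axis), 8 mm wide, 8 mm high, 30 g, lying flat on the tray (centre 9 mm over the counter). All four are alike. Starts on the -y half of the tray, nearer the rail, skewed up to 32 degrees from the rail's direction.
- stick4_mid (a point): Centre of a loose square-section steel chopstick, 140 mm long (its x axis), 8 mm wide, 8 mm high, 30 g, lying flat on the tray (centre 9 mm over the counter). All four are alike. Starts on the -y half of the tray, farther from the rail, skewed up to 32 degrees from the rail's direction.
- bottle_a: Bystander: polypropylene feeding bottle, 58 mm across, 170 mm tall, origin under its centre.
- bottle_b: Bystander: shorter feeding bottle, 58 mm across, 140 mm tall, origin under its centre.
- saucer: Bystander: white ceramic saucer, 120 mm across, 16 mm high, with a beige nipple 38 mm tall standing on it; origin under its centre.
- pod: Bystander: closed pacifier pod, 62 x 77 x 45 mm, origin under its centre.
There are look-alikes about, which are no part of the job. Leave any red look-alike of the part that bears rake_handle alone.

How it is judged:
By the outcome, as a careful person would: the job done as asked, in the order asked, and still so for the second after the job is handed in, with the robot touching nothing.
It also fails if it takes over 67 s, if anything falls off the work surface, if the arm or the gripper's body presses on something with over 40 N, if the wrist force passes 120 N, or if a joint passes its speed limit or range.

## Working session

There is one attempt and no reset: what is moved stays moved. The work goes in short steps, Python scripts to look and compute and a shell command to move; the robot and the scene stay as the last step left them, time stands still between calls to the robot, and variables do not carry over. Pictures are saved under pics/ and viewed, at most 10 in all, crops included, and the job is handed in when it is done.

```bash
mkdir -p pics; cat > h.py <<'E'
import numpy as np, cv2
from bench import telemetry, snapshot, get_calibration, order, finder
from scipy.spatial.transform import Rotation as R
def ray(cam,px,z):
    c=get_calibration(cam); f=210/np.tan(np.radians(c["vfov"])/2)
    d=np.array(c["rotation"])@np.array([(px[0]-c["cx"])/f,(px[1]-c["cy"])/f,1.])
    e=np.array(c["eye"]); return e+d*(z-e[2])/d[2]
def proj(cam,p):
    c=get_calibration(cam); f=210/np.tan(np.radians(c["vfov"])/2)
    q=np.array(c["rotation"]).T@(np.array(p)-np.array(c["eye"])); return np.array([c["cx"]+f*q[0]/q[2],c["cy"]+f*q[1]/q[2]])
def save(cam,name):
    im=snapshot(cam); cv2.imwrite(f"pics/{name}.png",im[:,:,::-1]); return im
E
python3 - <<'E'
from h import *
a=save("top","top0"); b=save("side","side0")
cv2.imwrite("pics/raw0.png",np.hstack([cv2.resize(a,(400,300)),cv2.resize(b,(400,300))])[:,:,::-1])
for cam in ("top","side"):
    c=get_calibration(cam); print(cam,c)
Z=dict(rake_handle=.018,rake_tines=.018,tray_rail=.005,stick1_mid=.009,stick3_mid=.009,bottle_a=0,saucer=0,pod=0)
for k,z in Z.items():
    for r in finder.place_of("top",k): print(k,round(r["score"],2),np.round(r["point"]),np.round(ray("top",r["point"],z),3))
o=telemetry.get_obs();print(o["tool_pos"],o["tcp_rot"],R.from_rotvec(o["tcp_rot"]).as_matrix().round(3),o["clock"])
E
```

```text
top {'vfov': 51.47197289709603, 'cx': 280.5973782474574, 'cy': 215.23425094386937, 'eye': array([0.36714908, 0.02077036, 1.27163515]), 'rotation': array([-2.17537913,  2.05088941, -0.20669689])}
side {'vfov': 49.54798636692172, 'cx': 279.4332989089269, 'cy': 213.0276828663262, 'eye': array([0.18650745, 0.72708077, 0.96080082]), 'rotation': array([-0.76867901,  2.68003434, -0.98950188])}Traceback (most recent call last):
  File "<stdin>", line 8, in <module>
  File "h.py", line 7, in ray
    e=np.array(c["eye"]); return e+d*(z-e[2])/d[2]
                                              ~^^^
IndexError: invalid index to scalar variable.
```

View pics/top0.png

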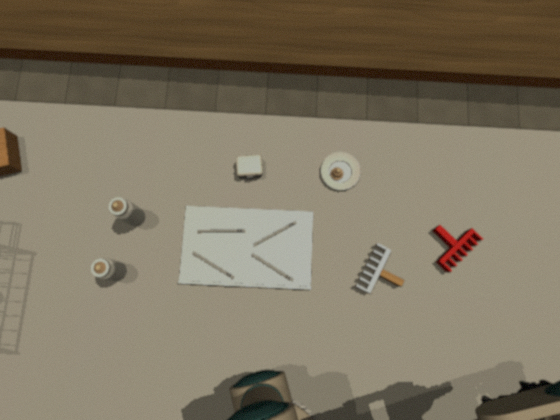

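View pics/side0.png

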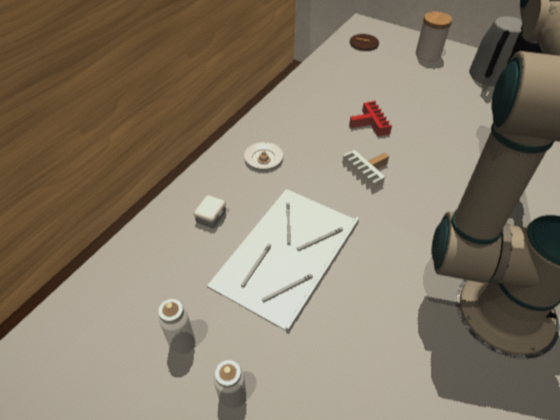

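The top view shows the white-headed rake with its wooden handle at (377,270). The only thing it could be confused with is the red rake at (457,247). The tray is at (247,247) with its sticks at (221,231), (274,234), (213,265) and (272,267). I choose the rake with the wooden handle.

```bash
sed -i 's/np.array(c\["rotation"\])/R.from_rotvec(c["rotation"]).as_matrix()/' h.py
python3 - <<'E'
from h import *
a=snapshot("top"); b=snapshot("side")
A=cv2.resize(a[220:320,330:430],(500,500),interpolation=cv2.INTER_CUBIC); cv2.imwrite("pics/crop.png",A[:,:,::-1])
Z=dict(rake_handle=.018,rake_tines=.018,tray_rail=.005,stick1_mid=.009,bottle_a=0,saucer=0,pod=0)
for cam in ("top","side"):
  for k,z in Z.items():
    for r in finder.place_of(cam,k): print(cam,k,round(r["score"],2),np.round(r["point"]),np.round(ray(cam,r["point"],z),3))
for r in finder.cut_out("top","rake_handle"):
    m=r["pixels"].astype(np.uint8); rc=cv2.minAreaRect(cv2.findNonZero(m)); print("cut",r["score"],r["point"],m.sum(),[ray("top",p,.036)[:2].round(3) for p in cv2.boxPoints(rc)])
for r in finder.cut_out("top","stick1_mid"):
    m=r["pixels"].astype(np.uint8); p=cv2.findNonZero(m); rc=cv2.minAreaRect(p); bp=cv2.boxPoints(rc); print("stick",r["score"],[ray("top",q,.013)[:2].round(3) for q in bp])
for r in finder.cut_out("top","tray_rail"):
    m=r["pixels"].astype(np.uint8); rc=cv2.minAreaRect(cv2.findNonZero(m)); print("tray",m.sum(),[ray("top",p,.005)[:2].round(3) for p in cv2.boxPoints(rc)])
hsv=cv2.cvtColor(a,cv2.COLOR_RGB2HSV); w=((hsv[:,:,1]<25)&(hsv[:,:,2]>165)).astype(np.uint8)
n,l,s,c=cv2.connectedComponentsWithStats(w)
for i in range(1,n):
    if s[i,4]>200: print("white",s[i],[ray("top",p,.005)[:2].round(3) for p in cv2.boxPoints(cv2.minAreaRect(cv2.findNonZero((l==i).astype(np.uint8))))])
o=telemetry.get_obs();print(o["tool_pos"],R.from_rotvec(o["tcp_rot"]).as_matrix().round(3),o["clock"])
E
```

```text
top rake_handle 0.83 [387. 276.] [ 0.461 -0.279  0.018]
top rake_handle 0.8 [446. 236.] [ 0.588 -0.448  0.018]
top rake_tines 0.86 [362. 261.] [ 0.501 -0.207  0.018]
top rake_tines 0.71 [465. 255.] [ 0.536 -0.504  0.018]
top tray_rail 0.69 [244. 280.] [0.428 0.129 0.005]
top bottle_a 0.69 [140. 216.] [ 0.596  0.454 -0.   ]
top bottle_a 0.62 [123. 267.] [0.445 0.484 0.   ]
top saucer 0.89 [338. 174.] [ 0.762 -0.131  0.   ]
top pod 0.68 [254. 172.] [0.754 0.125 0.   ]
side rake_handle 0.79 [360. 121.] [ 0.589 -0.437  0.018]
side rake_handle 0.59 [379. 162.] [ 0.456 -0.289  0.018]
side rake_tines 0.95 [362. 171.] [ 0.484 -0.225  0.018]
side rake_tines 0.7 [383. 115.] [ 0.539 -0.509  0.018]
side tray_rail 0.87 [327. 268.] [0.414 0.121 0.005]
side tray_rail 0.42 [289. 289.] [0.462 0.225 0.005]
side stick1_mid 0.59 [289. 288.] [0.462 0.224 0.009]
side stick1_mid 0.33 [255. 263.] [0.573 0.207 0.009]
side bottle_a 0.73 [210. 216.] [0.768 0.139 0.   ]
side bottle_a 0.71 [233. 399.] [0.428 0.506 0.   ]
side bottle_a 0.63 [183. 342.] [0.594 0.464 0.   ]
side bottle_a 0.35 [265. 154.] [ 0.777 -0
[... 397 characters left out ...]
ay([ 0.476, -0.446])]
stick 0.53 [array([0.601, 0.555]), array([0.661, 0.535]), array([0.613, 0.423]), array([0.554, 0.444])]
tray 9755 [array([0.403, 0.318]), array([0.639, 0.332]), array([ 0.644, -0.062]), array([ 0.409, -0.062])]
tray 684 [array([0.612, 0.559]), array([0.666, 0.53 ]), array([0.602, 0.428]), array([0.549, 0.458])]
white [239 157  21  16 261] [array([0.794, 0.174]), array([0.802, 0.112]), array([0.756, 0.106]), array([0.749, 0.168])]
white [ 179  206  134   83 8875] [array([0.41 , 0.316]), array([0.636, 0.329]), array([ 0.641, -0.062]), array([ 0.415, -0.062])]
[ 0.20436773 -0.48358026  0.40473245] [[ 0.921  0.389  0.   ]
 [ 0.389 -0.921 -0.   ]
 [-0.     0.    -1.   ]] 1.1
```

View pics/crop.png

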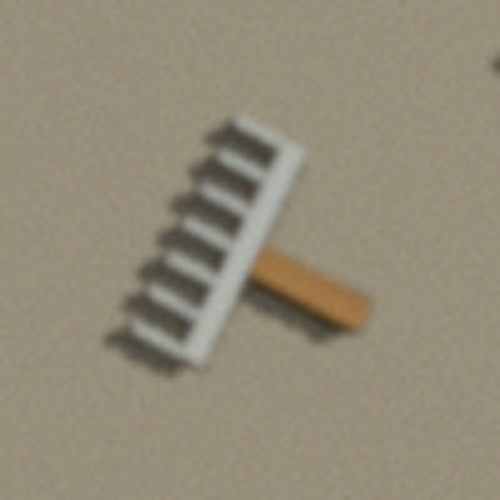

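The crop confirms the white comb head with its wooden handle pointing to the lower right. Next I measure the handle, rail and sticks.

```bash
cat > meas.py <<'E'
from h import *
def box(m,cam,z):
    p=np.argwhere(m)[:,::-1].astype(float)
    w=np.array([ray(cam,q,z)[:2] for q in p]); c,(s1,s2),a=cv2.minAreaRect(w.astype(np.float32)*1000)
    d=np.linalg.svd(w-w.mean(0),full_matrices=False)[2][0]
    if d[1]<0:d=-d
    return w.mean(0).round(4),np.round(c,1),np.round((s1,s2),1),np.degrees(np.arctan2(d[1],d[0])).round(1),len(p)
def sticks(a,lo=130):
    g=cv2.cvtColor(a,cv2.COLOR_RGB2GRAY).astype(int)
    m=np.zeros(g.shape,np.uint8); cs=[(.423,.31),(.63,.315),(.632,-.05),(.425,-.05)]
    cv2.fillPoly(m,[np.array([proj("top",(x,y,.005)) for x,y in cs],np.int32)],1)
    w=((g<lo)&(m>0)).astype(np.uint8); n,l,s,c=cv2.connectedComponentsWithStats(w)
    for i in range(1,n):
        if s[i,4]>25: print("stick",box(l==i,"top",.012))
E
python3 - <<'E'
from meas import *
a=cv2.imread("pics/top0.png")[:,:,::-1].copy(); b=cv2.imread("pics/side0.png")[:,:,::-1].copy()
for cam,im,(x0,x1,y0,y1) in (("top",a,(340,420,230,310)),("side",b,(330,400,140,200))):
    h=cv2.cvtColor(im,cv2.COLOR_RGB2HSV); m=np.zeros(h.shape[:2],bool)
    s=h[y0:y1,x0:x1]; m[y0:y1,x0:x1]=(s[:,:,1]>110)&(s[:,:,2]>90)
    print(cam,box(m,cam,.034),box(m,cam,.018))
g=cv2.cvtColor(a,cv2.COLOR_RGB2GRAY); print(g[225:240,221],g[247,240],g[276:300,240],g[260:270,213])
for lo in (150,165): sticks(a,lo); print()
# tray edges
w=(g>150).astype(np.uint8)
for rows in ("near","far"):
    pts=[]
    for c in range(195,300):
        col=np.where(w[200:300,c])[0]+200; pts.append(ray("top",(c,col.max() if rows=="near" else col.min()),.012 if rows=="near" else .005)[:2])
    pts=np.array(pts); f=np.polyfit(pts[:,1],pts[:,0],1); print(rows,"x=%.4f+%.4f*y"%(f[1],f[0]))
E
```

```text
top (array([ 0.4566, -0.2888]), array([ 457. , -288.5]), array([64.1, 19.6]), np.float64(64.7), 158) (array([ 0.4578, -0.2928]), array([ 458.1, -292.5]), array([64.9, 19.9]), np.float64(64.7), 158)
side (array([ 0.4589, -0.2848]), array([ 458.4, -286.8]), array([61.4, 19.7]), np.float64(65.8), 94) (array([ 0.4636, -0.3023]), array([ 463.1, -304.3]), array([62.5, 20. ]), np.float64(65.8), 94)
[175 176 176 163 147 130 119 135 162 175 177 177 172 180 177] 177 [177 176 175 174 176 174 163 166 168 158 131 121 130 139 141 140 140 143
 142 144 139 141 142 141] [177 175 164 148 136 129 127 140 162 173]
stick (array([0.5674, 0.0488]), array([567.3,  49.3]), array([ 11.2, 137.8]), np.float64(122.4), 159)
stick (array([0.5658, 0.2052]), array([565.7, 207.6]), array([ 11.2, 137.6]), np.float64(94.2), 179)
stick (array([0.4642, 0.2211]), array([464.2, 221.1]), array([139.3,  11.4]), np.float64(62.3), 173)
stick (array([0.4677, 0.0505]), array([468.2,  51.6]), array([138.4,  12.2]), np.float64(61.2), 182)

stick (array([0.5671, 0.0497]), array([567. ,  49.9]), array([ 15.8, 144.2]), np.float64(122.1), 237)
stick (array([0.5654, 0.2057]), array([565.8, 206.2]), array([ 16.9, 140.6]), np.float64(93.8), 257)
stick (array([0.4648, 0.2216]), array([465. , 222.2]), array([144.9,  15.5]), np.float64(62.4), 251)
stick (array([0.4682, 0.0505]), array([468.5,  51. ]), array([142.4,  16.7]), np.float64(61.2), 254)

near x=0.4147+-0.0144*y
far x=0.6414+-0.0131*y
```

```bash
python3 -m inch '[30,-7,0,-4,1, 65,-15,10,-9,1, 105,-25,30,-15,1, 145,-35,50,-21,1, 185,-45,75,-27,1, 220,-53,100,-33,1, 255,-61,125,-38,1, 280,-67,145,-42,1, 296,-70,150,-42,1, 296,-70,150,-42,1]' 20
python3 - <<'E'
from h import *
o=telemetry.get_obs(); M=R.from_rotvec(o["tcp_rot"]).as_matrix(); print(o["tool_pos"],M.round(3),o["clock"],o["width"],o["qpos"])
g=np.array([.449,-.304,.176]); print(((g-o["tool_pos"])@M*1000).round(1),np.degrees(np.arctan2(M[1,1],M[0,1])))
E
```

```text
clock: 2.1
tool_pos: [0.4508, -0.303, 0.2542]
tcp_rot: [-2.65, -1.686, 0.001]
contact_force: [1.1, -0.3, 0.3]
width: 1.004
grasp_force: 0.0
[ 0.45076056 -0.30300373  0.25420575] [[ 0.424  0.906 -0.001]
 [ 0.906 -0.424  0.001]
 [ 0.    -0.001 -1.   ]] 2.1 1.0037804007142495 [-6.59836835e-01  2.04989671e-01  1.54025335e+00  9.38517239e-05
  1.39765708e+00 -2.22201835e-01]
[-1.7 -1.1 78.2] -25.075554720897
```

```bash
python3 -m inch '[-2,-1,25,0,1, -2,-1,50,0,1, -2,-1,70,0,1, -2,-1,78,0,1, -2,-1,78,0,0.3, -2,-1,78,0,-0.4, -2,-1,78,0,-1, -2,-1,78,0,-1, -2,-1,78,0,-1, -2,-1,78,0,-1]' 20
python3 -m inch '[0,0,-10,0,-1, 0,0,-25,0,-1, 0,0,-45,0,-1, 0,0,-65,0,-1, 0,0,-85,0,-1, 0,0,-105,0,-1, 0,0,-120,0,-1, 0,0,-120,0,-1, 0,0,-120,0,-1, 0,0,-120,0,-1]'
python3 - <<'E'
from h import *
a=save("top","t1");b=save("side","s1")
cv2.imwrite("pics/c1.png",np.hstack([cv2.resize(a[210:330,310:470],(400,300)),cv2.resize(b[80:200,290:450],(400,300))])[:,:,::-1])
E
```

```text
clock: 3.1
tool_pos: [0.4484, -0.3055, 0.1778]
tcp_rot: [2.649, 1.685, 0.001]
contact_force: [-1.1, -0.2, 6.0]
width: 0.234
grasp_force: 20.5
clock: 4.1
tool_pos: [0.4478, -0.3051, 0.2954]
tcp_rot: [-2.649, -1.685, 0.001]
contact_force: [-0.6, 0.3, -2.8]
width: 0.234
grasp_force: 20.2
```

View pics/c1.png

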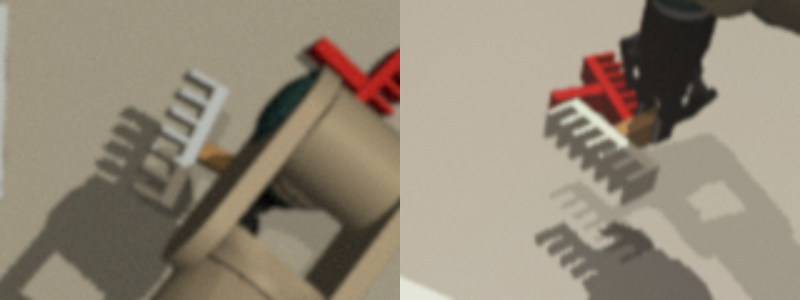

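The rake is held near the end of its handle and droops only slightly, so pad friction is holding it. I'll ease the finger target toward the contact width to let it pivot down.

```bash
python3 -m inch '[0,0,0,0,-0.6, 0,0,0,0,-0.6]' 20
python3 -m inch '[0,0,0,0,-0.55, 0,0,0,0,-0.55]'
python3 -m inch '[0,0,0,0,-0.54, 0,0,0,0,-0.54]'
```

```text
clock: 4.4
tool_pos: [0.448, -0.3053, 0.2962]
tcp_rot: [-2.65, -1.685, 0.001]
contact_force: [0.1, -0.3, -2.2]
width: 0.231
grasp_force: 20.2
clock: 4.6
tool_pos: [0.448, -0.3053, 0.2966]
tcp_rot: [-2.651, -1.686, 0.0]
contact_force: [-0.7, 0.1, -2.4]
width: 0.231
grasp_force: 20.2
clock: 4.8
tool_pos: [0.448, -0.3053, 0.2967]
tcp_rot: [2.651, 1.686, -0.0]
contact_force: [0.5, -0.8, -2.3]
width: 0.23
grasp_force: 19.9
```

```bash
python3 -m inch '[0,0,0,0,-0.535, 0,0,0,0,-0.535]'
python3 -m inch '[0,0,0,0,-0.525]'
python3 - <<'E'
from h import *
b=save("side","s2")
for k in ("rake_handle","rake_tines"):
    for r in finder.place_of("side",k): print(k,r)
E
```

```text
clock: 5.0
tool_pos: [0.4481, -0.3053, 0.2968]
tcp_rot: [2.651, 1.686, 0.0]
contact_force: [0.2, -0.2, -2.2]
width: 0.236
grasp_force: 7.6
clock: 5.1
tool_pos: [0.4481, -0.3053, 0.297]
tcp_rot: [2.651, 1.686, 0.0]
contact_force: [0.8, -0.4, -0.5]
width: 0.236
grasp_force: 0.0
rake_handle {'point': [360.4, 119.4], 'score': 0.95}
rake_handle {'point': [387.4, 149.9], 'score': 0.85}
rake_handle {'point': [284.7, 223.3], 'score': 0.39}
rake_tines {'point': [287.2, 223.3], 'score': 0.73}
rake_tines {'point': [372.7, 166.8], 'score': 0.7}
rake_tines {'point': [381.8, 117.0], 'score': 0.59}
```

```bash
python3 -m inch '[0,0,0,0,-0.7, 0,0,0,0,-0.7]' 20
python3 - <<'E'
from h import *
a=snapshot("top");b=snapshot("side")
cv2.imwrite("pics/c2.png",np.hstack([cv2.resize(a[210:330,310:470],(400,300)),cv2.resize(b[80:200,290:450],(400,300))])[:,:,::-1])
E
```

```text
clock: 5.45
tool_pos: [0.448, -0.3053, 0.2968]
tcp_rot: [2.651, 1.686, 0.0]
contact_force: [0.6, 0.6, 0.7]
width: 0.15
grasp_force: 0.0
```

View pics/c2.png

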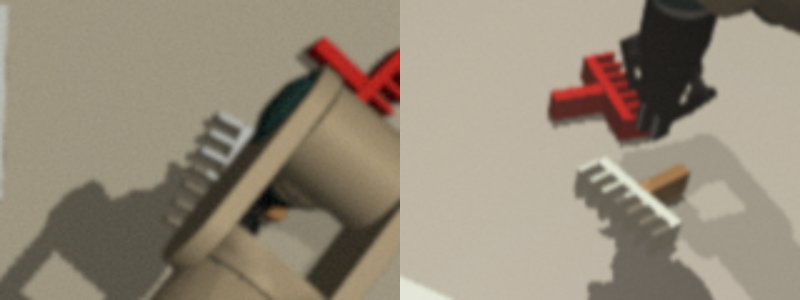

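The rake slipped out and is lying flat on its side again, undamaged, just below the gripper. I'll re-measure it, regrasp closer to the free end, and loosen in finer steps.

```bash
python3 -m inch '[0,0,-20,0,0.2, 0,0,-20,0,1, 0,0,-20,0,1]'
cat > rk.py <<'E'
from meas import *
def wood(cam,win,z):
    im=snapshot(cam); x0,x1,y0,y1=win
    h=cv2.cvtColor(im,cv2.COLOR_RGB2HSV); m=np.zeros(h.shape[:2],bool); s=h[y0:y1,x0:x1]
    m[y0:y1,x0:x1]=(s[:,:,1]>110)&(s[:,:,2]>90)&(s[:,:,0]>5)&(s[:,:,0]<25)
    n,l,st,c=cv2.connectedComponentsWithStats(m.astype(np.uint8)); i=1+st[1:,4].argmax()
    return im,box(l==i,cam,z)
def goal(g,ang=None):
    o=telemetry.get_obs(); M=R.from_rotvec(o["tcp_rot"]).as_matrix()
    t=np.degrees(np.arctan2(M[1,1],M[0,1])); print("pos",np.round(o["tool_pos"],4),"tooly ang",t.round(2),"shift mm",((np.array(g)-o["tool_pos"])@M*1000).round(1),"turn",None if ang is None else round(t-ang,1))
E
python3 - <<'E'
from rk import *
im,w=wood("side",(370,450,130,200),.034); print(w)
c=w[0]+[-.002,-.003]; a=np.radians(w[3]); e=c-.026*np.array([np.cos(a),np.sin(a)]); print(c,e)
goal([e[0],e[1],.178],w[3]-90)
for k in("rake_handle","rake_tines"):
  for r in finder.place_of("side",k): print(k,r,ray("side",r["point"],.018))
E
```

```text
clock: 5.85
tool_pos: [0.4481, -0.3053, 0.3168]
tcp_rot: [2.65, 1.685, 0.001]
contact_force: [-0.7, -0.1, -1.0]
width: 0.659
grasp_force: 0.0
(array([ 0.428 , -0.3443]), array([ 427.4, -345. ]), array([61.2, 18.5]), np.float64(66.5), 89)
[ 0.426  -0.3473] [ 0.41563252 -0.37114356]
pos [ 0.448  -0.3052  0.3161] tooly ang -25.09 shift mm [-73.4  -1.3 138.1] turn -1.6
rake_handle {'point': [395.8, 156.9], 'score': 0.8} [ 0.4225718  -0.33842435  0.018     ]
rake_handle {'point': [361.0, 119.7], 'score': 0.57} [ 0.58985117 -0.44600861  0.018     ]
rake_tines {'point': [383.0, 116.8], 'score': 0.6} [ 0.53449288 -0.49931523  0.018     ]
rake_tines {'point': [379.1, 162.2], 'score': 0.57} [ 0.45615819 -0.28944427  0.018     ]
```

```bash
python3 -m inch '[-20,0,20,0,1, -45,0,50,0,1, -65,-1,85,0,1, -71,-1,115,0,1, -71,-1,138,0,1, -71,-1,138,0,0.2, -71,-1,138,0,-0.7, -71,-1,138,0,-0.7, -71,-1,138,0,-0.7, -71,-1,138,0,-0.7]' 20
python3 -m inch '[0,0,-10,0,-0.7, 0,0,-30,0,-0.7, 0,0,-55,0,-0.7, 0,0,-80,0,-0.7, 0,0,-105,0,-0.7, 0,0,-105,0,-0.7]'
python3 - <<'E'
from h import *
b=save("side","s3"); a=snapshot("top")
for k in ("rake_handle","rake_tines"):
    for r in finder.place_of("side",k): print(k,r)
cv2.imwrite("pics/c3.png",np.hstack([cv2.resize(a[210:330,310:470],(400,300)),cv2.resize(b[80:200,310:470],(400,300))])[:,:,::-1])
E
```

```text
clock: 7.0
tool_pos: [0.4175, -0.3694, 0.1803]
tcp_rot: [2.648, 1.685, 0.001]
contact_force: [-1.4, 1.5, 4.1]
width: 0.233
grasp_force: 23.4
clock: 7.6
tool_pos: [0.4175, -0.3696, 0.2884]
tcp_rot: [2.644, 1.682, 0.002]
contact_force: [-0.1, -0.4, -1.6]
width: 0.23
grasp_force: 22.7
rake_handle {'point': [402.7, 126.4], 'score': 0.78}
rake_handle {'point': [358.2, 121.4], 'score': 0.66}
rake_tines {'point': [383.3, 118.8], 'score': 0.67}
rake_tines {'point': [383.8, 131.6], 'score': 0.61}
```

View pics/c3.png

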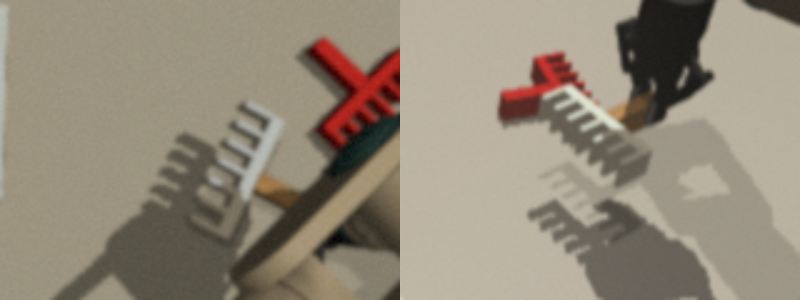

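```bash
python3 -m inch '[0,0,6,0,-0.55, 0,0,12,0,-0.545]'
python3 -m inch '[0,0,0,0,-0.54, 0,0,0,0,-0.538]'
python3 -m inch '[0,0,0,0,-0.537,0,0,0,0,-0.537]'
python3 - <<'E'
from h import *
b=snapshot("side")
for k in ("rake_handle","rake_tines"):
    for r in finder.place_of("side",k)[:2]: print(k,r)
print(telemetry.get_obs()["grasp_force"])
E
```

```text
clock: 8.0
tool_pos: [0.4168, -0.369, 0.2701]
tcp_rot: [-2.649, -1.685, 0.001]
contact_force: [-0.5, -1.0, -2.0]
width: 0.231
grasp_force: 22.7
clock: 8.2
tool_pos: [0.417, -0.3691, 0.271]
tcp_rot: [-2.65, -1.685, 0.001]
contact_force: [-0.6, 0.4, -1.1]
width: 0.233
grasp_force: 13.6
clock: 8.4
tool_pos: [0.4171, -0.3692, 0.272]
tcp_rot: [2.65, 1.685, 0.0]
contact_force: [0.5, -0.2, -2.4]
width: 0.234
grasp_force: 11.4
rake_handle {'point': [404.6, 133.3], 'score': 0.94}
rake_handle {'point': [359.4, 121.2], 'score': 0.72}
rake_tines {'point': [383.1, 115.1], 'score': 0.73}
rake_tines {'point': [382.8, 141.3], 'score': 0.59}
11.181287169456482
```

```bash
cat > st.py <<'E'
from h import *
b=snapshot("side"); o=telemetry.get_obs()
print([(k[5:],[int(v) for v in r["point"]],round(r["score"],2)) for k in ("rake_handle","rake_tines") for r in finder.place_of("side",k)[:3]],"gf",round(o["grasp_force"],1),"z",o["tool_pos"][2].round(4),"fz",o["contact_force"].round(1),o["clock"])
E
for i in 1; do python3 -m inch '[0,0,0,0,-0.536,0,0,0,0,-0.5355,0,0,0,0,-0.5355]' >/dev/null; python3 st.py; python3 -m inch '[0,0,0,0,-0.535,0,0,0,0,-0.535]' >/dev/null; python3 st.py; done
```

```text
[('handle', [408, 135], 0.75), ('handle', [359, 117], 0.57), ('tines', [383, 113], 0.85), ('tines', [405, 135], 0.73), ('tines', [398, 156], 0.66)] gf 6.5 z 0.2717 fz [-0.9 -0.  -1.8] 8.9
[('handle', [408, 136], 0.88), ('handle', [359, 118], 0.7), ('tines', [402, 153], 0.94), ('tines', [382, 116], 0.73)] gf 5.7 z 0.2717 fz [-0.3 -0.6 -1.2] 9.25
```

It is swinging down under gravity. Next I check how close to vertical it is.

```bash
python3 -m inch '[0,0,0,0,-0.5345,0,0,0,0,-0.5345]' ; python3 st.py; python3 - <<'E'
from h import *
p=np.array([.417,-.369,.117]); a=np.radians(65)
for th in (0,30,45,60,75,90,100):
    d=np.array([np.cos(a)*np.cos(np.radians(th)),np.sin(a)*np.cos(np.radians(th)),-np.sin(np.radians(th))]); print(th,proj("side",p+d*.024).round(0),proj("side",p+d*.103).round(0))
a=snapshot("top");b=snapshot("side")
cv2.imwrite("pics/c4.png",np.hstack([cv2.resize(a[210:330,310:470],(400,300)),cv2.resize(b[80:200,310:470],(400,300))])[:,:,::-1])
E
```

```text
clock: 9.55
tool_pos: [0.417, -0.3692, 0.2717]
tcp_rot: [2.651, 1.686, -0.0]
contact_force: [0.1, -0.4, -2.3]
width: 0.231
grasp_force: 4.9
[('handle', [359, 117], 0.92), ('handle', [406, 133], 0.78), ('tines', [383, 115], 0.85), ('tines', [402, 156], 0.64)] gf 4.9 z 0.2717 fz [-0.5  0.3 -2.2] 9.6
0 [402. 129.] [382. 139.]
30 [402. 132.] [382. 151.]
45 [403. 133.] [385. 154.]
60 [404. 133.] [389. 156.]
75 [405. 133.] [395. 155.]
90 [407. 133.] [401. 153.]
100 [408. 132.] [405. 150.]
```

View pics/c4.png

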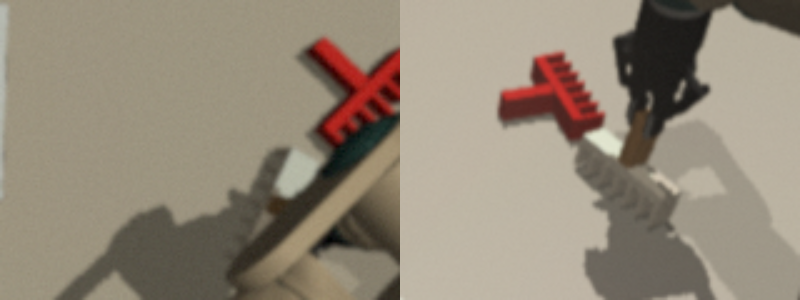

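The rake hangs with its tines down, in side crop pixels the handle is around (406,133) and the tines around (402,155). I'll tighten, carry it clear of the red rake, and lower it.

```bash
python3 -m inch '[0,0,0,0,-0.6, 0,0,-6,0,-0.7, 10,-2,-6,0,-0.7, 30,-5,-6,0,-0.7, 55,-10,-6,0,-0.7, 80,-14,-6,0,-0.7, 102,-18,-6,0,-0.7, 115,-20,-6,0,-0.7, 120,-20,-6,0,-0.7, 120,-20,-6,0,-0.7]' 25
python3 -m inch '[0,0,5,0,-0.7, 0,0,9,0,-0.7, 0,0,12,0,-0.7, 0,0,12,0,-0.7]'; python3 st.py
python3 - <<'E'
from h import *
o=telemetry.get_obs(); M=R.from_rotvec(o["tcp_rot"]).as_matrix(); p=o["tool_pos"]+M[:,2]*.155; print(p)
for h in (.08,.09,.1,.11):
  print(h,proj("side",[p[0],p[1],h-.024]).round(),proj("side",[p[0],p[1],h-.103]).round())
E
```

```text
clock: 10.8
tool_pos: [0.45, -0.2518, 0.2779]
tcp_rot: [2.65, 1.687, 0.0]
contact_force: [0.2, -0.2, -2.0]
width: 0.225
grasp_force: 25.7
clock: 11.2
tool_pos: [0.4497, -0.2527, 0.2678]
tcp_rot: [2.651, 1.684, 0.0]
contact_force: [-5.7, 4.5, 13.1]
width: 0.227
grasp_force: 27.9
[('handle', [382, 153], 0.92), ('handle', [358, 121], 0.72), ('tines', [385, 118], 0.88), ('tines', [257, 263], 0.74), ('tines', [373, 175], 0.71)] gf 27.9 z 0.2677 fz [-4.8  4.  12.5] 11.25
[ 0.44986688 -0.25283533  0.11276344]
0.08 [378. 161.] [374. 180.]
0.09 [379. 158.] [374. 178.]
0.1 [379. 156.] [375. 175.]
0.11 [380. 153.] [375. 173.]
```

```bash
python3 -m inch '[0,0,0,0,-0.56, 0,0,0,0,-0.55, 0,0,0,0,-0.545,0,0,0,0,-0.54, 0,0,0,0,-0.537,0,0,0,0,-0.535]'
python3 -m inch '[0,0,0,0,-0.532,0,0,0,0,-0.53,0,0,0,0,-0.51,0,0,0,0,-0.49,0,0,0,0,-0.47]'; python3 - <<'E'
from h import *
b=snapshot("side");a=snapshot("top")
cv2.imwrite("pics/c5.png",np.hstack([cv2.resize(a[210:330,310:470],(400,300)),cv2.resize(b[100:220,310:470],(400,300))])[:,:,::-1])
E
```

```text
clock: 11.95
tool_pos: [0.4497, -0.2527, 0.2675]
tcp_rot: [2.651, 1.684, 0.001]
contact_force: [-4.2, 2.8, 9.4]
width: 0.23
grasp_force: 7.5
clock: 12.45
tool_pos: [0.4498, -0.2521, 0.2655]
tcp_rot: [-2.651, -1.686, 0.0]
contact_force: [0.3, 0.7, 0.0]
width: 0.263
grasp_force: 0.0
```

View pics/c5.png

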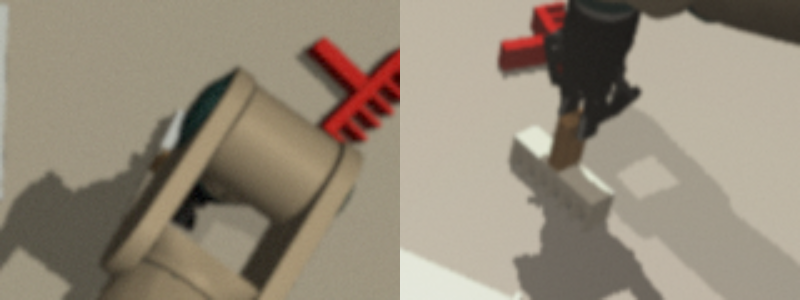

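The rake stands upright and the grip is at 0 N. Now I open fully, rise clear, and measure it.

```bash
python3 -m inch '[0,0,0,0,0, 0,0,0,0,1, 0,0,0,0,1, 0,0,0,0,1, 0,0,-20,0,1, 0,0,-50,0,1, 0,0,-80,-6,1, 0,0,-100,-14,1,0,0,-100,-22,1,0,0,-100,-22,1]'
python3 - <<'E'
from rk import *
b=save("side","s6")
for k,z in (("rake_handle",.079),("rake_tines",0.)):
  for r in finder.place_of("side",k)[:3]: print(k,r,ray("side",r["point"],z).round(4))
for r in finder.cut_out("side","rake_handle"): print(r["score"],r["point"],r["pixels"].sum())
im,w=wood("side",(345,420,110,190),.079); print(w,"top end z .114",box)
goal([.45,-.252,.265],65)
A=cv2.resize(b[90:210,310:470],(640,480),interpolation=cv2.INTER_CUBIC); cv2.imwrite("pics/c6.png",A[:,:,::-1])
E
```

```text
clock: 13.55
tool_pos: [0.4498, -0.252, 0.3664]
tcp_rot: [2.278, 2.161, 0.0]
contact_force: [-0.2, 0.5, -0.6]
width: 1.001
grasp_force: 0.0
rake_handle {'point': [358.2, 119.0], 'score': 0.98} [ 0.5726 -0.3686  0.079 ]
rake_handle {'point': [377.5, 158.3], 'score': 0.67} [ 0.4491 -0.2361  0.079 ]
rake_handle {'point': [318.6, 237.9], 'score': 0.57} [0.4545 0.1027 0.079 ]
rake_tines {'point': [374.5, 173.4], 'score': 0.91} [ 0.4531 -0.2563  0.    ]
rake_tines {'point': [183.9, 341.0], 'score': 0.47} [0.5946 0.4612 0.    ]
rake_tines {'point': [254.7, 265.4], 'score': 0.21} [0.5733 0.2093 0.    ]
0.81 [378.6, 165.8] 1033
0.77 [373.0, 121.5] 758
(array([ 0.4642, -0.2777]), array([ 464.2, -277.1]), array([36.6, 19.5]), np.float64(64.8), 58) top end z .114 <function box at 0x7f2a354b82c0>
pos [ 0.4497 -0.252   0.365 ] tooly ang -3.21 shift mm [ -0.1   0.4 100. ] turn -68.2
```

View pics/c6.png

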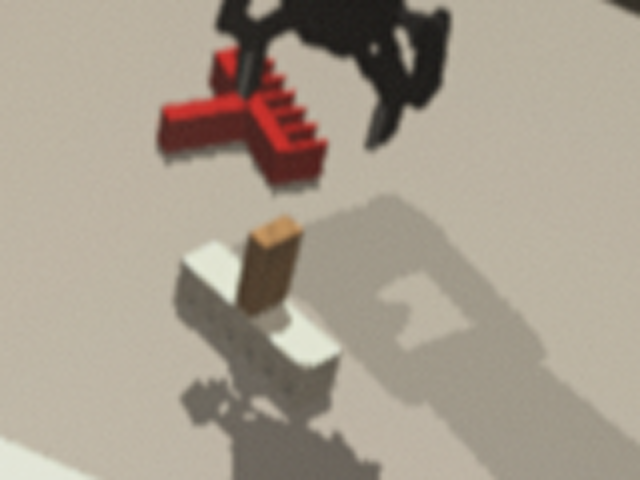

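The rake stands alone on its tines; the wooden top is at about (379,148) in the side image. I'll locate it precisely and regrasp across its depth.

```bash
python3 - <<'E'
from rk import *
im=cv2.imread("pics/side0.png"); im=cv2.imread("pics/s6.png")[:,:,::-1].copy(); h=cv2.cvtColor(im,cv2.COLOR_RGB2HSV)
m=np.zeros(h.shape[:2],bool); s=h[135:160,365:395]; m[135:160,365:395]=(s[:,:,1]>90)&(s[:,:,2]>135)
print("top end",box(m,"side",.114))
g=cv2.cvtColor(im,cv2.COLOR_RGB2GRAY); m=np.zeros(h.shape[:2],bool); s=h[140:200,345:400]; m[140:200,345:400]=(s[:,:,1]<45)&(s[:,:,2]>185)
print("head top",box(m,"side",.044))
E
python3 -m inch '[0,0,0,-8.5,1,0,0,0,-17,1,0,0,0,-25,1,0,0,0,-34,1,0,0,0,-42,1,0,0,0,-50,1,0,0,0,-58,1,0,0,0,-66,1,0,0,0,-68,1,0,0,0,-68,1]'
```

```text
top end (array([ 0.4542, -0.2408]), array([ 454.1, -240.8]), array([32.8, 17.2]), np.float64(67.0), 52)
head top (array([ 0.4807, -0.2212]), array([ 455.3, -229.9]), array([159.3, 261.8]), np.float64(116.4), 1350)
clock: 14.8
tool_pos: [0.4498, -0.252, 0.3653]
tcp_rot: [-0.684, -3.066, -0.0]
contact_force: [-0.3, -0.1, 0.0]
width: 1.001
grasp_force: 0.0
```

```bash
python3 -m inch '[0,3,30,0,1, 0,6,70,0,1, 0,6,105,0,1, 0,6,127,0,1, 0,6,127,0,0.5, 0,6,127,0,0, 0,6,127,0,-0.4, 0,6,127,0,-0.6, 0,6,127,0,-1, 0,6,127,0,-1]' 40
python3 -m inch '[0,0,0,0,-1, 0,0,0,0,-1]' 80; python3 - <<'E'
from rk import *
goal([.45,-.252,.24],65)
print(telemetry.get_obs()["qpos"])
E
```

```text
clock: 15.8
tool_pos: [0.4528, -0.2469, 0.2406]
tcp_rot: [0.682, 3.063, -0.002]
contact_force: [-0.0, 1.4, 6.2]
width: 0.419
grasp_force: 46.9
clock: 16.0
tool_pos: [0.4528, -0.2469, 0.2407]
tcp_rot: [0.682, 3.063, -0.002]
contact_force: [-0.8, 0.5, 7.2]
width: 0.412
grasp_force: 78.7
pos [ 0.4528 -0.2469  0.2407] tooly ang 64.9 shift mm [ 0.4 -5.9  0.7] turn -0.1
[-5.70689644e-01  1.45551940e-01  1.63642292e+00 -7.39025090e-05
  1.35596627e+00 -1.70334770e+00]
```

```bash
python3 -m inch '[0,0,-25,0,-1, 0,0,-50,5,-1, 0,0,-60,13,-1, 0,0,-60,21,-1, 0,0,-60,29,-1, 0,0,-60,37,-1, 0,0,-60,45,-1, 0,0,-60,53,-1, 0,0,-60,61,-1, 0,0,-60,64,-1]'
python3 -m inch '[10,6,0,0,-1, 40,25,0,0,-1, 75,46,0,0,-1, 110,68,0,0,-1, 145,90,0,0,-1, 180,112,0,0,-1, 215,134,0,0,-1, 250,156,0,0,-1, 280,175,0,0,-1, 296,185,0,0,-1]'
python3 -m inch '[0,0,0,0,-1]'
python3 - <<'E'
from rk import *
a=save("top","t7"); sticks(a,150)
goal([.637,.05,.2472],.8)
for cam in("top","side"):
  snapshot(cam)
  for r in finder.place_of(cam,"rake_tines")[:2]: print(cam,r["score"],ray(cam,r["point"],.06).round(3))
E
```

```text
clock: 17.0
tool_pos: [0.4522, -0.2465, 0.2986]
tcp_rot: [-2.209, -2.233, 0.0]
contact_force: [0.4, 0.2, -2.3]
width: 0.411
grasp_force: 80.0
clock: 18.0
tool_pos: [0.6333, 0.0559, 0.2982]
tcp_rot: [-2.198, -2.243, -0.0]
contact_force: [-0.3, -0.5, -2.3]
width: 0.411
grasp_force: 80.3
clock: 18.1
tool_pos: [0.6331, 0.0556, 0.2981]
tcp_rot: [-2.197, -2.244, -0.0]
contact_force: [-0.3, -0.3, -2.5]
width: 0.414
grasp_force: 80.5Traceback (most recent call last):
  File "<stdin>", line 2, in <module>
  File "meas.py", line 14, in sticks
    if s[i,4]>25: print("stick",box(l==i,"top",.012))
                                ~~~^^^^^^^^^^^^^^^^^
  File "meas.py", line 4, in box
    w=np.array([ray(cam,q,z)[:2] for q in p]); c,(s1,s2),a=cv2.minAreaRect(w.astype(np.float32)*1000)
                ~~~^^^^^^^^^
  File "h.py", line 5, in ray
    c=get_calibration(cam); f=210/np.tan(np.radians(c["vfov"])/2)
ValueError: time passes only in moves, steps and waits
```

```bash
sed -i 's/^def ray/import functools; get_calibration=functools.lru_cache(get_calibration)\ndef ray/' h.py
python3 -m inch '[-5,3,10,0.4,-1, -5,3,30,0.4,-1, -5,3,45,0.4,-1, -5,3,50,0.4,-1, -5,3,50,0.4,-1]'
python3 - <<'E'
from rk import *
goal([.45,.05,.2472],.8)
E
```

```text
clock: 18.65
tool_pos: [0.6355, 0.0468, 0.2478]
tcp_rot: [-2.212, -2.23, 0.002]
contact_force: [0.4, 0.4, -2.5]
width: 0.412
grasp_force: 80.2
pos [0.6355 0.0468 0.2478] tooly ang 0.47 shift mm [   4.7 -185.4    0.9] turn -0.3
```

```bash
python3 -m inch '[2,-8,1,0,-1, 4,-22,1,-0.3,-1, 4,-36,1,-0.3,-1, 4,-50,1,-0.3,-1, 4,-64,1,-0.3,-1, 4,-78,1,-0.3,-1, 4,-92,1,-0.3,-1, 4,-106,1,-0.3,-1, 4,-120,1,-0.3,-1, 4,-120,1,-0.3,-1]'
python3 -m inch '[0,-10,0,0,-1, 0,-20,0,0,-1, 0,-30,0,0,-1, 0,-38,0,0,-1, 0,-46,0,0,-1, 0,-50,0,0,-1,0,-53,0,0,-1,0,-56,0,0,-1]'
python3 - <<'E'
from rk import *
goal([.4543,.05,.2472],.8)
E
```

```text
clock: 19.65
tool_pos: [0.5145, 0.0505, 0.2485]
tcp_rot: [2.205, 2.237, 0.001]
contact_force: [0.3, 0.5, -1.4]
width: 0.411
grasp_force: 80.3
clock: 20.45
tool_pos: [0.4595, 0.0495, 0.2477]
tcp_rot: [2.206, 2.237, 0.0]
contact_force: [1.1, 0.5, -2.4]
width: 0.417
grasp_force: 80.5
pos [0.4595 0.0495 0.2477] tooly ang 0.81 shift mm [ 0.6 -5.2  0.5] turn 0.0
```

Next I creep in until the force rises.

```bash
python3 -m inch '[0,-2,0,0,-1,0,-3,0,0,-1,0,-3,0,0,-1]'; python3 -m inch '[0,-1,0,0,-1,0,-2,0,0,-1,0,-2,0,0,-1]';  python3 -m inch '[0,-1,0,0,-1,0,-1.5,0,0,-1,0,-1.5,0,0,-1]'
```

```text
clock: 20.75
tool_pos: [0.4567, 0.0495, 0.2477]
tcp_rot: [2.206, 2.237, -0.0]
contact_force: [1.4, 0.1, -1.5]
width: 0.414
grasp_force: 80.5
clock: 21.05
tool_pos: [0.4546, 0.0494, 0.2477]
tcp_rot: [-2.206, -2.237, 0.0]
contact_force: [-0.3, -0.2, -1.0]
width: 0.409
grasp_force: 80.5
clock: 21.35
tool_pos: [0.4531, 0.0494, 0.2477]
tcp_rot: [-2.206, -2.237, 0.0]
contact_force: [0.7, -0.3, -2.0]
width: 0.41
grasp_force: 80.5
```

```bash
python3 -m inch '[0,-1,0,0,-1,0,-1.5,0,0,-1,0,-1.5,0,0,-1]' | grep -E "pos|cont"; python3 -m inch '[0,-1,0,0,-1,0,-1.5,0,0,-1,0,-1.5,0,0,-1]'| grep -E "pos|cont"; python3 - <<'E'
from rk import *
a=save("top","t8");sticks(a,150)
b=save("side","s8")
E
```

```text
tool_pos: [0.4521, 0.0494, 0.2481]
contact_force: [5.0, 0.9, -2.6]
tool_pos: [0.4512, 0.0494, 0.2487]
contact_force: [9.6, 0.8, -4.7]
stick (array([0.5652, 0.2063]), array([565.7, 207.6]), array([ 11.1, 137.6]), np.float64(94.1), 159)
stick (array([0.4809, 0.0684]), array([482.5, 121.4]), array([121.1, 320.2]), np.float64(92.5), 2792)
```

```bash
python3 -m inch '[0,6,0,0,-1, 0,12,-10,0,-1, 0,16,-40,0,-1, 10,40,-50,0,-1, 45,75,-50,0,-1, 85,110,-50,0,-1, 120,145,-50,0,-1, 150,170,-50,0,-1, 165,186,-50,0,-1, 165,186,-50,0,-1]'
python3 - <<'E'
from rk import *
a=save("top","t9");sticks(a,150)
goal([.636,.215,.2475],.8)
E
```

```text
clock: 23.05
tool_pos: [0.6348, 0.2192, 0.2966]
tcp_rot: [-2.202, -2.239, 0.002]
contact_force: [-0.2, -0.2, -2.1]
width: 0.413
grasp_force: 81.3
stick (array([0.5226, 0.235 ]), array([527.9, 227.3]), array([208.3, 177.7]), np.float64(10.1), 3757)
stick (array([0.4295, 0.0522]), array([429.9,  52.3]), array([ 11.3, 140.7]), np.float64(90.5), 181)
pos [0.6342 0.218  0.2968] tooly ang 0.89 shift mm [-2.9  1.9 49.3] turn 0.1
```

```bash
python3 -m inch '[-2,2,15,0,-1, -2,2,35,0,-1, -2,2,46,0,-1, -2,2,49,0,-1, -2,2,49,0,-1, -2,-8,50,0,-1, -2,-22,50,0,-1, -2,-36,50,0,-1, -2,-50,50,0,-1, -2,-64,50,0,-1]'
python3 -m inch '[0,-14,0,0,-1, 0,-28,0,0,-1, 0,-42,0,0,-1, 0,-56,0,0,-1, 0,-70,0,0,-1,0,-80,0,0,-1,0,-90,0,0,-1,0,-100,0,0,-1,0,-104,0,0,-1,0,-108,0,0,-1]'
python3 - <<'E'
from rk import *
goal([.451,.216,.2472],.8)
E
```

```text
clock: 24.1
tool_pos: [0.5695, 0.214, 0.2493]
tcp_rot: [2.205, 2.236, 0.003]
contact_force: [0.3, -0.1, -1.1]
width: 0.409
grasp_force: 81.3
clock: 25.1
tool_pos: [0.4617, 0.2126, 0.2479]
tcp_rot: [2.205, 2.237, 0.001]
contact_force: [1.3, -0.2, -0.8]
width: 0.411
grasp_force: 81.4
pos [0.4617 0.2126 0.2479] tooly ang 0.81 shift mm [  3.6 -10.6   0.7] turn 0.0
```

```bash
python3 -m inch '[0,-2,0,0,-1,0,-4,0,0,-1,0,-5,0,0,-1,0,-6,0,0,-1,0,-7,0,0,-1,0,-7,0,0,-1]' | grep -E "pos|cont"; python3 -m inch '[0,-1,0,0,-1,0,-2,0,0,-1,0,-2,0,0,-1]'| grep -E "pos|cont";python3 -m inch '[0,-1,0,0,-1,0,-2,0,0,-1,0,-2,0,0,-1]'| grep -E "pos|cont"; python3 -m inch '[0,-1,0,0,-1,0,-2,0,0,-1,0,-2,0,0,-1]'| grep -E "pos|cont"
```

```text
tool_pos: [0.4548, 0.2125, 0.2476]
contact_force: [0.9, -0.2, -2.7]
tool_pos: [0.4528, 0.2124, 0.2476]
contact_force: [0.0, 0.6, -2.5]
tool_pos: [0.4508, 0.2124, 0.2476]
contact_force: [0.0, 0.7, -2.1]
tool_pos: [0.4496, 0.2123, 0.2483]
contact_force: [6.3, -0.0, -3.5]
```

```bash
python3 -m inch '[0,-1,0,0,-1,0,-1.5,0,0,-1]'| grep -E "pos|cont"
python3 -m inch '[0,6,0,0,-1, 0,12,-10,0,-1, 0,16,-40,0,-1, -15,22,-60,0,-1, -55,25,-60,0,-1, -100,25,-60,0,-1, -145,25,-60,0,-1, -190,25,-60,0,-1, -235,20,-60,0,-1, -280,20,-60,0,-1]'
python3 -m inch '[-40,0,0,0,-1, -80,0,0,0,-1, -120,0,0,0,-1, -160,0,0,0,-1,-170,0,0,0,-1,-170,0,0,0,-1]'
python3 - <<'E'
from rk import *
a=save("top","t10");b=save("side","s10"); sticks(a,150)
goal([.45,-.24,.2412],.8)
A=cv2.resize(a[200:300,170:330],(480,300),interpolation=cv2.INTER_CUBIC);B=cv2.resize(b[180:330,200:370],(320,282),interpolation=cv2.INTER_CUBIC)
B=np.vstack([B,np.zeros((18,320,3),np.uint8)]); cv2.imwrite("pics/c10.png",np.hstack([A,B])[:,:,::-1])
E
```

```text
tool_pos: [0.4487, 0.2123, 0.2488]
contact_force: [10.3, -0.6, -4.7]
clock: 27.8
tool_pos: [0.4709, -0.0691, 0.3084]
tcp_rot: [-2.205, -2.237, -0.0]
contact_force: [1.0, -0.1, -1.3]
width: 0.413
grasp_force: 81.7
clock: 28.4
tool_pos: [0.4736, -0.2385, 0.3078]
tcp_rot: [-2.208, -2.234, -0.0]
contact_force: [0.0, 0.6, -1.5]
width: 0.413
grasp_force: 81.7
stick (array([0.4278, 0.2029]), array([428.1, 205.8]), array([  9.5, 137.8]), np.float64(90.8), 135)
stick (array([0.4288, 0.0529]), array([429.4,  52.3]), array([ 10.4, 140.7]), np.float64(90.5), 157)
pos [ 0.4738 -0.2366  0.3077] tooly ang 0.83 shift mm [ -3.1 -23.9  66.5] turn 0.0
```

View pics/c10.png

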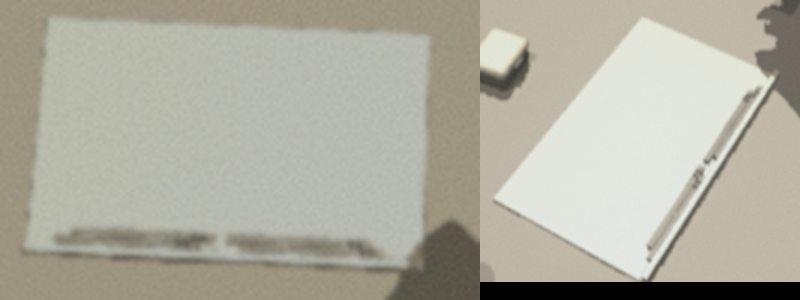

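All four sticks lie packed along the rail, at about (55–215,238) and (225–380,243) in the enlarged left panel. Now I stand the rake at y≈-0.24, clear of the tray.

```bash
python3 -m inch '[0,0,20,0,-1,0,0,40,0,-1,0,0,55,0,-1,0,0,62,0,-1,0,0,65,0,-1,0,0,66,0,-1,0,0,66,0,-1]'
python3 -m inch '[0,0,1,0,-1,0,0,1,0,-1]'
```

```text
clock: 29.2
tool_pos: [0.474, -0.2374, 0.2425]
tcp_rot: [2.205, 2.236, 0.001]
contact_force: [-0.1, -0.4, -1.0]
width: 0.41
grasp_force: 81.7
clock: 29.4
tool_pos: [0.4738, -0.2374, 0.2411]
tcp_rot: [2.205, 2.236, 0.0]
contact_force: [-0.8, 0.2, -1.4]
width: 0.412
grasp_force: 81.7
```

```bash
python3 -m inch '[0,0,0.5,0,-1,0,0,1,0,-1,0,0,1,0,-1]' | grep -E "pos|cont"
python3 -m inch '[0,0,0.5,0,-1,0,0,1,0,-1,0,0,1,0,-1]' | grep -E "pos|cont"
```

```text
tool_pos: [0.4739, -0.2373, 0.2408]
contact_force: [-1.9, 2.2, 5.5]
tool_pos: [0.474, -0.2374, 0.2407]
contact_force: [-4.2, 3.7, 11.6]
```

```bash
python3 -m inch '[0,0,-1,0,-0.25,0,0,-1,0,-0.2,0,0,-1,0,-0.18,0,0,-1,0,-0.16,0,0,-1,0,-0.1,0,0,-1,0,0.1,0,0,-1,0,0.5,0,0,-1,0,1,0,0,-1,0,1,0,0,-1,0,1]' 20
python3 -m inch '[0,0,-15,0,1,0,0,-40,0,1,0,0,-80,0,1,0,0,-110,0,1,0,0,-120,0,1,0,0,-120,0,1]'
python3 - <<'E'
from rk import *
b=save("side","s11")
for k,z in (("rake_handle",.079),("rake_tines",0.),("pod",0),("saucer",0)):
  for r in finder.place_of("side",k)[:2]: print(k,r["score"],ray("side",r["point"],z).round(3))
h=cv2.cvtColor(b,cv2.COLOR_RGB2HSV); p=proj("side",(.474,-.237,.114)).astype(int); x,y=p
m=np.zeros(h.shape[:2],bool); s=h[y-12:y+12,x-14:x+14]; m[y-12:y+12,x-14:x+14]=(s[:,:,1]>90)&(s[:,:,2]>135); print("top end",box(m,"side",.114))
o=telemetry.get_obs(); print(o["contact_force"],o["clock"],o["width"])
E
```

```text
clock: 31.0
tool_pos: [0.4737, -0.2374, 0.2397]
tcp_rot: [2.206, 2.237, -0.0]
contact_force: [0.1, -0.7, 0.4]
width: 1.001
grasp_force: 0.0
clock: 31.6
tool_pos: [0.4738, -0.2374, 0.362]
tcp_rot: [2.203, 2.234, 0.001]
contact_force: [-0.1, 0.5, 0.1]
width: 1.0
grasp_force: 0.0
rake_handle 0.85 [ 0.468 -0.237  0.079]
rake_handle 0.65 [ 0.563 -0.368  0.079]
rake_tines 0.96 [ 0.471 -0.249 -0.   ]
rake_tines 0.75 [ 0.539 -0.522  0.   ]
pod 0.77 [0.769 0.141 0.   ]
saucer 0.7 [ 0.783 -0.145  0.   ]
saucer 0.16 [0.43 0.21 0.  ]
top end (array([ 0.4753, -0.2326]), array([ 475.4, -232.8]), array([17.6, 34.3]), np.float64(179.0), 54)
[-0.99579198 -0.15717838 -0.16025389] 31.85 0.9956400269351754
```

```bash
python3 -c "
from bench import order; print(order.finish_job())"
```

```text
the job is handed in; nothing more can be done
None
```

I handed the job in at about 32 s: all four chopsticks lie packed along the rail, the rake stands on its tines on the bare counter clear of the tray, and the bystanders were never touched; the rake slipped out of the grip once early on and landed flat, unharmed.

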